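Put the incense boxes away in reverse order

ROBOT

A 7-joint arm with a two-finger parallel gripper is mounted at the origin on the work surface. World frame = base frame: x ahead of the robot, y to its left, z up, the work surface at z = 0. Lengths are in m, angles in rad, forces in N, time in s.
With the tool pointing down it reaches from about 0.425 to 0.875 m from the base axis. Payload 8.4 kg.
Tool frame: the origin (TCP) lies on the centre line of the jaws, within the pads' length; the fingertips stand 17 mm ahead of it and the grasp point (between the pads) lies 2 mm behind it (nose_length is the distance from the TCP to the fingertips, in m); z points along the fingers, y is the line along which they close (so a half turn about z gives the same grasp; the last joint's range is limited). The gripper opens to 87 mm and grips with 3 to 60 N. Pads are 19 mm wide; open, the fingers measure 117 mm over their backs; the gripper's body (75 mm by 190 mm) begins 51 mm behind the grasp point.
Start: joints at [-1.246, 0.333, 0.04, 1.465, -0.013, 1.343, -0.059], TCP at [0.267, 0.592, 0.24] pointing down, gripper open.
Joint ranges: [-2.58, 2.58], [-0.38, 2.09], [-1.3, 1.39], [0.25, 2.4], [-1.5, 4.64], [0.08, 2.09], [-2.65, 2.65]. Speed limits (rad/s): [2.22, 2.22, 2.79, 2.79, 3.14, 3.14, 3.14].

INTERFACE

Orientations are given as a unit quaternion [w, x, y, z].
In Python, from workcell import * gives the robot as it stands. Calls block until the motion is done:
- movep(position, orientation): joint-space move of the TCP to a pose.
- movel(position, orientation=None, rate=0.15): straight line of the TCP; orientation=None keeps the orientation; rate is the mean speed in m/s.
- set_joints(angles): joint-space move.
- command_gripper(opening, f_grip=None): opening from 0.0 (shut) to 1.0 (fully open); f_grip is the grip in N (None keeps the last); returns when the fingers have stopped.
- pause(seconds).
- ik(position, orientation): joint angles nearest the present ones, or None.
- get_obs(): the state.
- read_camera(name): name is "scene" or "top" or "wrist"; returns the picture (384x512x3 uint8, red, green, blue); there is no depth.
- camera_params(name): a dict with "fov_y" (degrees; the focal length in pixels is half the picture's height over the tangent of half this angle, whatever the lens; pixels are square), "cx", "cy" (the principal point, pixels), "extrinsics" (4x4, takes a point from world to camera coordinates). Camera axes: x right, y down, z forward; pixel columns grow to the right and rows downward; lengths in m; the calibration is good to about 2 mm. A picture is of the moment at which its call begins: read the wrist's pose just before it. camera_params takes no time and is no camera call; for the wrist camera it gives the pose at the moment of the call.
A pose or a line that the arm cannot do raises PlanningError and nothing moves.
- close_job(): hands the job in; it is judged then, once.
The state is a dict: "t": time; "joint_pos": joint angles; "dq": joint speeds; "tau": joint torques, N m; "eef_pos": TCP position; "tool_rot": TCP orientation; "ft_force": force on the tool from outside, world axes, zero at the start; "ft_torque": the same for the moment, N m; "gripper_width": opening from 0.0 (shut) to 1.0 (fully open); "grasp_force": force on a finger pad.
Only numpy, scipy, OpenCV 4.12 (cv2) and the standard library are available. Lean on these libraries where they do the work, as an engineer would, in place of code of your own. Each camera call takes 0.05 s, during which the arm holds its last target. There are 200 camera calls.

TASK

Put the four celadon incense boxes standing in a row on the walnut turntable away in the walnut case with the sliding cover: slide the cover back, stand the boxes upright one to a compartment in the reverse of their order on the turntable (the one now at the left end goes into the compartment at the right end, and so on), then slide the cover fully shut.

Things in the scene. Friction and masses are not known exactly. Their poses are not given: they have to be found in the camera images.
- persimmon: Celadon-green ceramic incense box, squat persimmon-shaped piece: round body 44 mm across (straight-sided from 9 to 25 mm above its base), four flat leaves and a little stem on top, 42 mm tall in all. About 90 g. Origin: centre of its underside, z up. It starts standing on one of four coasters in a row on the turntable.
- drum: Celadon-green ceramic incense box, plain straight cylinder with a flat top, 38 mm across, 46 mm tall, a thin dark line round it. About 100 g. Origin: centre of its underside, z up. It starts standing on one of four coasters in a row on the turntable.
- square: Celadon-green ceramic incense box, square box with a flat top, 38 x 38 mm, 36 mm tall, a thin dark line round it; its sides are parallel to its own x and y axes. About 110 g. Origin: centre of its underside, z up. It starts standing on one of four coasters in a row on the turntable.
- gourd: Celadon-green ceramic incense box, gourd-shaped piece: lower bulb 44 mm across (straight-sided from 7 to 21 mm above its base), waist, and upper bulb 27 mm across, 48 mm tall in all. About 90 g. Origin: centre of its underside, z up. It starts standing on one of four coasters in a row on the turntable.
- coaster_persimmon: Fixed dark-grey disc 56 mm across, 4 mm thick, under the persimmon at the start. Origin: centre of its underside, on the fixed walnut turntable (330 mm across, top 22 mm above the shelf). The four like coasters stand in a row along their common y axis, 72 mm apart, in an order that varies; +y is left as the robot sees it, x points across the row, away from the robot.
- coaster_drum: Fixed dark-grey disc 56 mm across, 4 mm thick, under the drum at the start. Origin: centre of its underside, on the fixed walnut turntable (330 mm across, top 22 mm above the shelf). The four like coasters stand in a row along their common y axis, 72 mm apart, in an order that varies; +y is left as the robot sees it, x points across the row, away from the robot.
- coaster_square: Fixed dark-grey disc 56 mm across, 4 mm thick, under the square at the start. Origin: centre of its underside, on the fixed walnut turntable (330 mm across, top 22 mm above the shelf). The four like coasters stand in a row along their common y axis, 72 mm apart, in an order that varies; +y is left as the robot sees it, x points across the row, away from the robot.
- coaster_gourd: Fixed dark-grey disc 56 mm across, 4 mm thick, under the gourd at the start. Origin: centre of its underside, on the fixed walnut turntable (330 mm across, top 22 mm above the shelf). The four like coasters stand in a row along their common y axis, 72 mm apart, in an order that varies; +y is left as the robot sees it, x points across the row, away from the robot.
- case: Fixed walnut case; x to its back, y left, z up; origin on the shelf under the row's middle. 4 compartments centred at x=0, y=99, 33, -33, -99 mm, 62 mm wide, x -52..52; floor z=8; dividers 4 mm thick, to z=18. Front wall (x -58..-52) and rear deck (x 52..162) to z=60; end walls (|y| 132..142) to z=70. Finger room only before and behind a piece, not between neighbours.
- cover (a joint): Bamboo cover of the case, 112 (x) x 262 x 6 mm, underside at case z=62 mm. Slides along case x, value in m: 0 shut, 0.108 fully open (back, on the rear deck). Starts shut or up to 30 mm ajar, stays where left, about 2 N to slide. Upright grip bar on top: 12 mm in x, 70 mm in y, case z 68..84 mm, middle at case y=0, x = joint value - 2 mm; pinch it across x from above.

How it is judged:
At the end, for the whole second after the job is handed in: Cover shut (joint below 6 mm); each piece upright (0.15 rad), at rest on the floor of its own compartment (within 18 mm of its centre along the row, 45 mm across), in the reverse of the left-to-right order of the coasters they started on (value of joint cover below 0.006 m and x of persimmon in the frame of case between -0.045 and 0.045 m and z of persimmon in the frame of case between 0.003 and 0.014 m and angle between each of persimmon, drum, square, gourd's own z axis and vertical below 0.15 rad and linear speed of each of persimmon, drum, square, gourd below 0.02 m/s and angular speed of each of persimmon, drum, square, gourd below 0.2 rad/s and ((y of each of coaster_drum, coaster_square, coaster_gourd in the frame of coaster_persimmon below 0 m and y of persimmon in the frame of case between -0.117 and -0.081 m) or (y of coaster_drum in the frame of coaster_persimmon above 0 m and y of each of coaster_square, coaster_gourd in the frame of coaster_persimmon below 0 m and y of persimmon in the frame of case between -0.051 and -0.015 m) or (y of each of coaster_drum, coaster_gourd in the frame of coaster_persimmon below 0 m and y of coaster_square in the frame of coaster_persimmon above 0 m and y of persimmon in the frame of case between -0.051 and -0.015 m) or (y of each of coaster_drum, coaster_square in the frame of coaster_persimmon below 0 m and y of coaster_gourd in the frame of coaster_persimmon above 0 m and y of persimmon in the frame of case between -0.051 and -0.015 m) or (y of each of coaster_drum, coaster_square in the frame of coaster_persimmon above 0 m and y of coaster_gourd in the frame of coaster_persimmon below 0 m and y of persimmon in the frame of case between 0.015 and 0.051 m) or (y of each of coaster_drum, coaster_gourd in the frame of coaster_persimmon above 0 m and y of coaster_square in the frame of coaster_persimmon below 0 m and y of persimmon in the frame of case between 0.015 and 0.051 m) or (y of coaster_drum in the frame of coaster_persimmon below 0 m and y of each of coaster_square, coaster_gourd in the frame of coaster_persimmon above 0 m and y of persimmon in the frame of case between 0.015 and 0.051 m) or (y of each of coaster_drum, coaster_square, coaster_gourd in the frame of coaster_persimmon above 0 m and y of persimmon in the frame of case between 0.081 and 0.117 m)) and x of drum in the frame of case between -0.045 and 0.045 m and z of drum in the frame of case between 0.003 and 0.014 m and ((y of each of coaster_persimmon, coaster_square, coaster_gourd in the frame of coaster_drum below 0 m and y of drum in the frame of case between -0.117 and -0.081 m) or (y of coaster_persimmon in the frame of coaster_drum above 0 m and y of each of coaster_square, coaster_gourd in the frame of coaster_drum below 0 m and y of drum in the frame of case between -0.051 and -0.015 m) or (y of each of coaster_persimmon, coaster_gourd in the frame of coaster_drum below 0 m and y of coaster_square in the frame of coaster_drum above 0 m and y of drum in the frame of case between -0.051 and -0.015 m) or (y of each of coaster_persimmon, coaster_square in the frame of coaster_drum below 0 m and y of coaster_gourd in the frame of coaster_drum above 0 m and y of drum in the frame of case between -0.051 and -0.015 m) or (y of each of coaster_persimmon, coaster_square in the frame of coaster_drum above 0 m and y of coaster_gourd in the frame of coaster_drum below 0 m and y of drum in the frame of case between 0.015 and 0.051 m) or (y of each of coaster_persimmon, coaster_gourd in the frame of coaster_drum above 0 m and y of coaster_square in the frame of coaster_drum below 0 m and y of drum in the frame of case between 0.015 and 0.051 m) or (y of coaster_persimmon in the frame of coaster_drum below 0 m and y of each of coaster_square, coaster_gourd in the frame of coaster_drum above 0 m and y of drum in the frame of case between 0.015 and 0.051 m) or (y of each of coaster_persimmon, coaster_square, coaster_gourd in the frame of coaster_drum above 0 m and y of drum in the frame of case between 0.081 and 0.117 m)) and x of square in the frame of case between -0.045 and 0.045 m and z of square in the frame of case between 0.003 and 0.014 m and ((y of each of coaster_persimmon, coaster_drum, coaster_gourd in the frame of coaster_square below 0 m and y of square in the frame of case between -0.117 and -0.081 m) or (y of coaster_persimmon in the frame of coaster_square above 0 m and y of each of coaster_drum, coaster_gourd in the frame of coaster_square below 0 m and y of square in the frame of case between -0.051 and -0.015 m) or (y of each of coaster_persimmon, coaster_gourd in the frame of coaster_square below 0 m and y of coaster_drum in the frame of coaster_square above 0 m and y of square in the frame of case between -0.051 and -0.015 m) or (y of each of coaster_persimmon, coaster_drum in the frame of coaster_square below 0 m and y of coaster_gourd in the frame of coaster_square above 0 m and y of square in the frame of case between -0.051 and -0.015 m) or (y of each of coaster_persimmon, coaster_drum in the frame of coaster_square above 0 m and y of coaster_gourd in the frame of coaster_square below 0 m and y of square in the frame of case between 0.015 and 0.051 m) or (y of each of coaster_persimmon, coaster_gourd in the frame of coaster_square above 0 m and y of coaster_drum in the frame of coaster_square below 0 m and y of square in the frame of case between 0.015 and 0.051 m) or (y of coaster_persimmon in the frame of coaster_square below 0 m and y of each of coaster_drum, coaster_gourd in the frame of coaster_square above 0 m and y of square in the frame of case between 0.015 and 0.051 m) or (y of each of coaster_persimmon, coaster_drum, coaster_gourd in the frame of coaster_square above 0 m and y of square in the frame of case between 0.081 and 0.117 m)) and x of gourd in the frame of case between -0.045 and 0.045 m and z of gourd in the frame of case between 0.003 and 0.014 m and ((y of each of coaster_persimmon, coaster_drum, coaster_square in the frame of coaster_gourd below 0 m and y of gourd in the frame of case between -0.117 and -0.081 m) or (y of coaster_persimmon in the frame of coaster_gourd above 0 m and y of each of coaster_drum, coaster_square in the frame of coaster_gourd below 0 m and y of gourd in the frame of case between -0.051 and -0.015 m) or (y of each of coaster_persimmon, coaster_square in the frame of coaster_gourd below 0 m and y of coaster_drum in the frame of coaster_gourd above 0 m and y of gourd in the frame of case between -0.051 and -0.015 m) or (y of each of coaster_persimmon, coaster_drum in the frame of coaster_gourd below 0 m and y of coaster_square in the frame of coaster_gourd above 0 m and y of gourd in the frame of case between -0.051 and -0.015 m) or (y of each of coaster_persimmon, coaster_drum in the frame of coaster_gourd above 0 m and y of coaster_square in the frame of coaster_gourd below 0 m and y of gourd in the frame of case between 0.015 and 0.051 m) or (y of each of coaster_persimmon, coaster_square in the frame of coaster_gourd above 0 m and y of coaster_drum in the frame of coaster_gourd below 0 m and y of gourd in the frame of case between 0.015 and 0.051 m) or (y of coaster_persimmon in the frame of coaster_gourd below 0 m and y of each of coaster_drum, coaster_square in the frame of coaster_gourd above 0 m and y of gourd in the frame of case between 0.015 and 0.051 m) or (y of each of coaster_persimmon, coaster_drum, coaster_square in the frame of coaster_gourd above 0 m and y of gourd in the frame of case between 0.081 and 0.117 m))); the robot touches nothing.
It also fails if it takes over 144 s, if anything falls off the work surface, if the arm or the gripper's body presses on something with over 40 N, if the wrist force passes 120 N, or if a joint passes its speed limit or range.

## Working session

There is one attempt and no reset: what is moved stays moved. The work goes in short steps, each a Python script; the robot and the scene stay as the last script left them, time stands still between calls to the robot, and variables do not carry over. Pictures are saved under pics/ and viewed, at most 14 in all, crops included, and the job is handed in when it is done.

```bash
mkdir -p pics; cat > h.py <<'E'
from workcell import *
import numpy as np, cv2
def K(p):
    f=192/np.tan(np.radians(p["fov_y"])/2); return f,p["cx"],p["cy"],np.array(p["extrinsics"])
def ray(p,u,v,z):
    f,cx,cy,E=K(p); R,t=E[:3,:3],E[:3,3]; c=-R.T@t
    d=R.T@np.array([(u-cx)/f,(v-cy)/f,1]); return c+d*(z-c[2])/d[2]
def proj(p,P):
    f,cx,cy,E=K(p); q=E[:3,:3]@np.array(P)+E[:3,3]; return q[:2]/q[2]*f+[cx,cy]
def save(im,n,s=1.5): cv2.imwrite("pics/"+n,cv2.resize(im[:,:,::-1],None,fx=s,fy=s,interpolation=cv2.INTER_CUBIC))
E
python3 - <<'E'
from h import *
for n in("top","scene"):
    save(read_camera(n),n+"0.png"); p=camera_params(n); print(n,p)
o=get_obs();print(o)
E
```

```text
top {'fov_y': 43.2142582028468, 'cx': 257.6058269391147, 'cy': 189.93744879876624, 'extrinsics': array([[ 8.14345134e-03, -9.99966718e-01,  4.96937481e-04,
         1.18053903e-02],
       [-9.94169620e-01, -8.14967342e-03, -1.07519064e-01,
         5.18217922e-01],
       [ 1.07519536e-01,  3.81536121e-04, -9.94202899e-01,
         1.16769568e+00],
       [ 0.00000000e+00,  0.00000000e+00,  0.00000000e+00,
         1.00000000e+00]])}
scene {'fov_y': 45.68310804382116, 'cx': 259.29789588287855, 'cy': 185.07436072632845, 'extrinsics': array([[-0.50690647,  0.86191382,  0.01226349,  0.26903187],
       [ 0.67663919,  0.40667679, -0.6138187 , -0.30425969],
       [-0.5340461 , -0.30285071, -0.78935177,  1.35962972],
       [ 0.        ,  0.        ,  0.        ,  1.        ]])}
{'t': 0.1, 'joint_pos': array([-1.24616131,  0.33382848,  0.03986145,  1.46617039, -0.01335964,
        1.34330504, -0.05850164]), 'dq': array([-4.01437257e-04, -9.43647932e-04, -2.60425846e-03, -1.31316005e-03,
        9.24368287e-04, -7.52840778e-04, -3.14448164e-05]), 'tau': array([ 4.06682957e-03, -6.57806969e+01,  1.34036724e+00, -4.04709649e+01,
       -5.96302841e-02,  4.09027271e-02,  2.45687750e-05]), 'eef_pos': array([0.26718342, 0.59211327, 0.23876175]), 'tool_rot': array([-8.72290731e-05,  2.10333249e-01,  9.77629481e-01, -7.17825880e-04]), 'ft_force': array([-0.515032  ,  0.50379592, -0.07720854]), 'ft_torque': array([0.00975942, 0.03217539, 0.00358975]), 'grasp_force': 0.0, 'gripper_width': 1.001028188322084}
```

View pics/top0.png

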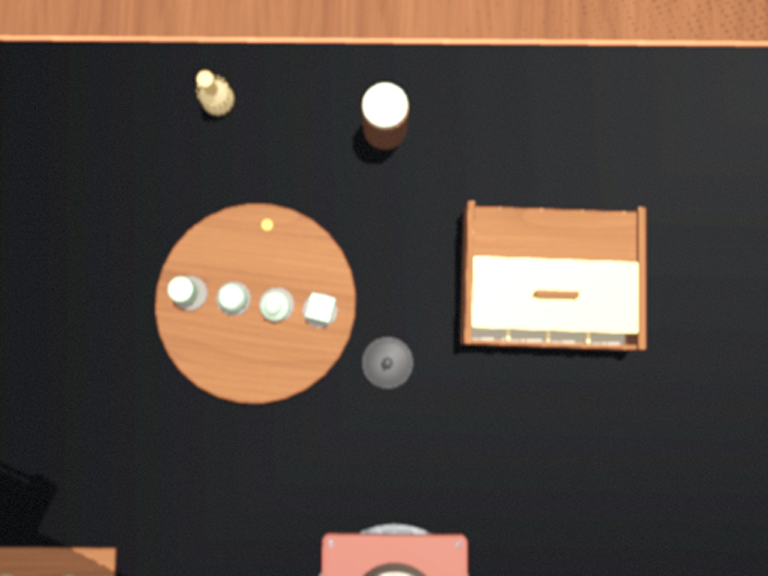

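View pics/scene0.png

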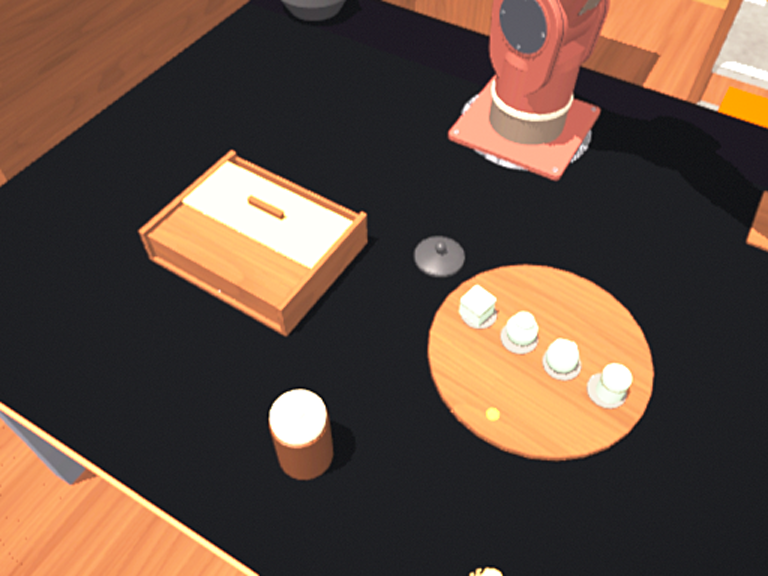

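The top picture shows the drum at left (181,291), two round pieces at (232,298) and (277,303), and the square at right (320,308). The case is at about (555,280), with its cover ajar and the grip bar at (556,294). Next I'll compute positions and take closer wrist views.

```bash
python3 - <<'E'
from h import *
p=camera_params("top")
for n,u,v,z in [("drum",181,291,.072),("b",232,298,.068),("c",277,303,.068),("sq",320,308,.062),("bar",556,294.5,.084),("barL",535,294,.084),("barR",578,295,.084),
 ("wLb",470,203,.07),("wRb",642,208,.07),("wLf",465,346,.07),("wRf",642,348,.07)]:
    print(n,ray(p,u/1.5,v/1.5,z).round(4))
print(np.linalg.inv(camera_params("wrist")["extrinsics"]).round(3),camera_params("wrist")["fov_y"])
dn=[0,2**-.5,2**-.5,0]
for P in [(.52,.2,.32),(.55,-.18,.35)]:
    for q in ([0,1,0,0],[0,0,1,0],dn,[0,2**-.5,-2**-.5,0]):
        print(P,q,ik(P,q))
E
```

```text
drum [0.501  0.3408 0.072 ]
b [0.4909 0.2607 0.068 ]
c [0.4835 0.1891 0.068 ]
sq [0.4766 0.1214 0.062 ]
bar [ 0.4991 -0.2495  0.084 ]
barL [ 0.4996 -0.2166  0.084 ]
barR [ 0.4986 -0.2839  0.084 ]
wLb [ 0.6469 -0.1171  0.07  ]
wRb [ 0.641  -0.3931  0.07  ]
wLf [ 0.418  -0.1083  0.07  ]
wRf [ 0.4171 -0.3865  0.07  ]
[[ 0.411  0.88   0.239  0.202]
 [ 0.911 -0.397 -0.109  0.621]
 [-0.001  0.262 -0.965  0.383]
 [ 0.     0.     0.     1.   ]] 60.08051372407402
(0.52, 0.2, 0.32) [0, 1, 0, 0] [-0.95376219  0.11134439  0.5605045   1.59135891 -0.05949629  1.45601806
 -1.9600253 ]
(0.52, 0.2, 0.32) [0, 0, 1, 0] [-0.73405885  0.10861394  0.31639978  1.58154697 -0.03395518  1.45684907
  1.15525598]
(0.52, 0.2, 0.32) [0, 0.7071067811865476, 0.7071067811865476, 0] [-0.88416011  0.10960911  0.48274509  1.58837445 -0.05113763  1.45619977
 -0.39803321]
(0.52, 0.2, 0.32) [0, 0.7071067811865476, -0.7071067811865476, 0] [ 0.47678619  0.26407556 -1.10261049  1.52591884  0.23575303  1.49636481
  2.51226229]
(0.55, -0.18, 0.35) [0, 1, 0, 0] [-0.65821509  0.23776718  1.09704402  1.50204506 -0.21133337  1.5303466
 -1.13497348]
(0.55, -0.18, 0.35) [0, 0, 1, 0] [-0.39082518  0.17161633  0.73775332  1.49276995 -0.11526224  1.52159267
  1.91605822]
(0.55, -0.18, 0.35) [0, 0.7071067811865476, 0.7071067811865476, 0] [-0.27152594  0.16011747  0.59333531  1.48778823 -0.08937435  1.52089924
  0.32032553]
(0.55, -0.18, 0.35) [0, 0.7071067811865476, -0.7071067811865476, 0] [-0.78302513  0.34441833  1.33747268  1.50529504 -0.33476121  1.55450479
 -2.59546573]
```

```bash
cat >> h.py <<'E'
def q(yaw): a=np.pi/4+yaw/2; return [0,np.cos(a),np.sin(a),0]
import json
def wshot(n,s=1.5):
    p=camera_params("wrist"); im=read_camera("wrist"); save(im,n,s); p["extrinsics"]=np.array(p["extrinsics"]).tolist(); json.dump(p,open("pics/"+n+".json","w")); return p
def wload(n): return json.load(open("pics/"+n+".json"))
E
python3 - <<'E'
from h import *
movep([.46,.23,.33],q(-.1)); wshot("w1.png"); p=wload("w1.png"); print(np.linalg.inv(p["extrinsics"]).round(3))
movep([.5,-.25,.36],q(0)); wshot("w2.png"); print(get_obs()["t"])
E
```

```text
[[ 0.995 -0.093 -0.026  0.466]
 [-0.097 -0.961 -0.261  0.302]
 [-0.     0.262 -0.965  0.474]
 [ 0.     0.     0.     1.   ]]
3.5083
```

View pics/w1.png

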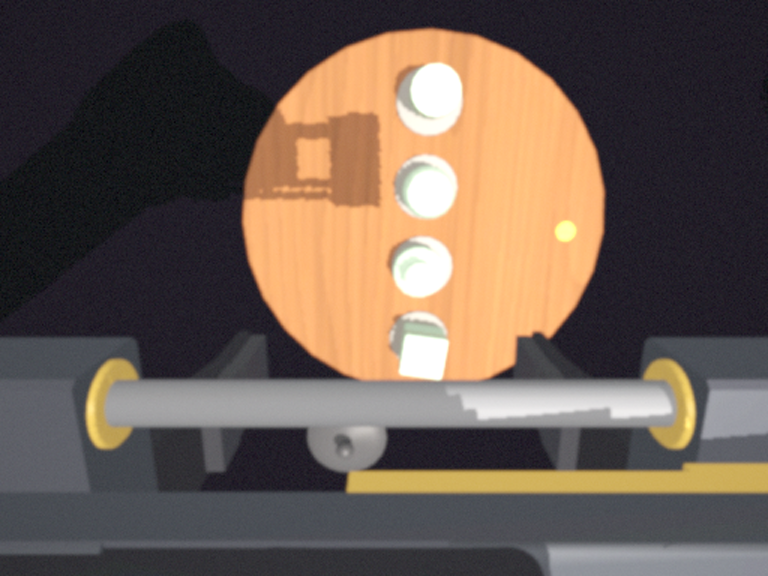

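View pics/w2.png

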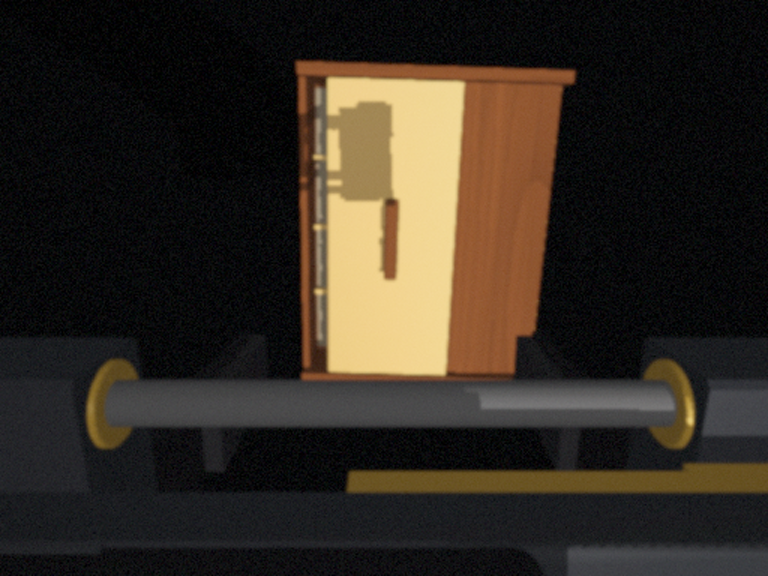

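w1 shows, from the top down: drum (436,91), persimmon (430,187), gourd (421,268) and square (424,356), standing on light discs. w2 shows the cover ajar, with the bar at (391,239) and the case's left wall at the top (300–573, 70). I'll take one enlarged crop of both.

```bash
python3 - <<'E'
import cv2,numpy as np
a=cv2.imread("pics/w1.png");b=cv2.imread("pics/w2.png")
# in 1.5x px: crop a x360-495,y45-395 ; b x285-585,y45-395 ; scale 1.7
c=np.hstack([a[45:395,360:495],b[45:395,285:585]])
cv2.imwrite("pics/crop1.png",cv2.resize(c,None,fx=1.7,fy=1.7,interpolation=cv2.INTER_CUBIC))
E
```

```text
(no output)
```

View pics/crop1.png

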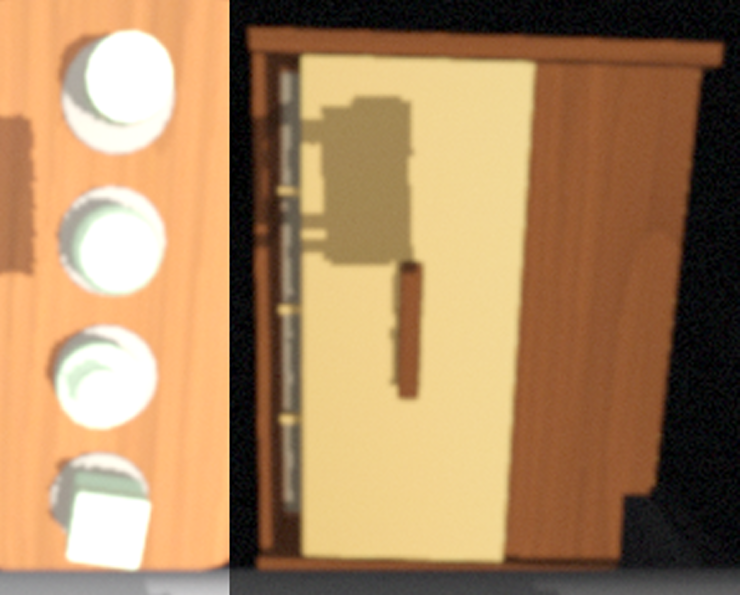

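```bash
python3 - <<'E'
from h import *
p=wload("w1.png");r=wload("w2.png")
A=lambda x,y,z:ray(p,(360+x/1.7)/1.5,(45+y/1.7)/1.5,z)
B=lambda x,y,z:ray(r,(285+(x-229.5)/1.7)/1.5,(45+y/1.7)/1.5,z)
P=lambda n,v:print(n,(v*1000).round(1))
P("drum",A(130,77,.072))
C=[A(117.5,97,.026),A(112,241,.026),A(106,377,.026),A(99,501,.026)]
for c in C:P("coaster",c)
print(np.diff(C,axis=0)[:,:2].round(4))
P("pers",A(119,243,.045)); P("gourd bulb2",A(103,382,.062))
s=[A(73,488,.062),A(151,492,.062),A(141,570,.062),A(66,560,.062)]
for a in s:P("sq",a)
P("sqc",np.mean(s,0)); print([np.degrees(np.arctan2(*(s[(i+1)%4]-s[i])[1::-1])).round(1) for i in range(4)])
c=[B(300,54,.068),B(535,62,.068),B(505,562,.068),B(301,557,.068)]
for a in c:P("cov",a)
P("covc",np.mean(c,0))
for t in [(411,265,.084),(408,398,.084),(247,28,.07),(722,44,.07),(287,191,.018),(288,310,.018),(288,418,.018)]: P(t,B(*t))
E
```

```text
drum [505.4 341.8  72. ]
coaster [503.  337.6  26. ]
coaster [494.7 267.4  26. ]
coaster [485.8 195.4  26. ]
coaster [476.1 124.1  26. ]
[[-0.0082 -0.0701]
 [-0.0089 -0.0721]
 [-0.0097 -0.0713]]
pers [496.9 267.6  45. ]
gourd bulb2 [482.6 201.5  62. ]
sq [462.6 146.8  62. ]
sq [502.6 140.7  62. ]
sq [494.4  97.1  62. ]
sq [455.2 106.8  62. ]
sqc [478.7 122.9  62. ]
[np.float64(-8.7), np.float64(-100.7), np.float64(166.2), np.float64(79.6)]
cov [ 448.5 -120.4   68. ]
cov [ 561.4 -123.8   68. ]
cov [ 555.2 -385.6   68. ]
cov [ 440.8 -382.8   68. ]
covc [ 501.5 -253.1   68. ]
(411, 265, 0.084) [ 502. -219.   84.]
(408, 398, 0.084) [ 500.6 -286.5   84. ]
(247, 28, 0.07) [ 424.  -109.2   70. ]
(722, 44, 0.07) [ 649.7 -115.9   70. ]
(287, 191, 0.018) [ 433.1 -184.7   18. ]
(288, 310, 0.018) [ 431.3 -251.2   18. ]
(288, 418, 0.018) [ 429. -316.   18.]
```

The measurements agree with each other: coaster spacing is about 72 mm, the cover measures 113×262 mm, and the case origin is near (0.4805,−0.252) with yaw −0.028 and the joint at about 23 mm. Now I'll open the cover.

```bash
cat >> h.py <<'E'
YC=-.028; OC=np.array([.4805,-.2522])
def case(x,y,z): c,s=np.cos(YC),np.sin(YC); return [*(OC+[c*x-s*y,s*x+c*y]),z]
def rep(n):
    o=get_obs(); print(n,"t",round(o["t"],1),o["eef_pos"].round(4),"F",o["ft_force"].round(1),"w",round(o["gripper_width"]*87,1),"g",round(float(np.max(o["grasp_force"])),1)); return o
E
python3 - <<'E'
from h import *
j=.0228
command_gripper(.5)
movep(case(j-.002,0,.15),q(YC)); movel(case(j-.002,0,.0885),rate=.1); rep("down")
command_gripper(0,25); rep("grip")
for d in (.100,.106):
    movel(case(d-.002,0,.0885),rate=.08); rep(d)
command_gripper(.5); movel(case(.104,0,.16),rate=.2)
movep([.43,-.22,.36],q(0)); save(read_camera("top"),"top1.png"); wshot("w3.png")
E
```

```text
down t 6.1 [ 0.5015 -0.2531  0.0889] F [-0.3  0.2  1.3] w 43.6 g 0.0
grip t 6.8 [ 0.5013 -0.2528  0.0886] F [-0.1  0.7  1.5] w 11.6 g 25.0
0.1 t 7.9 [ 0.5795 -0.255   0.0886] F [1.3 0.5 2.7] w 11.4 g 25.0
0.106 t 8.1 [ 0.5839 -0.2551  0.0886] F [-3.3  2.   7.4] w 11.7 g 25.0
```

View pics/w3.png

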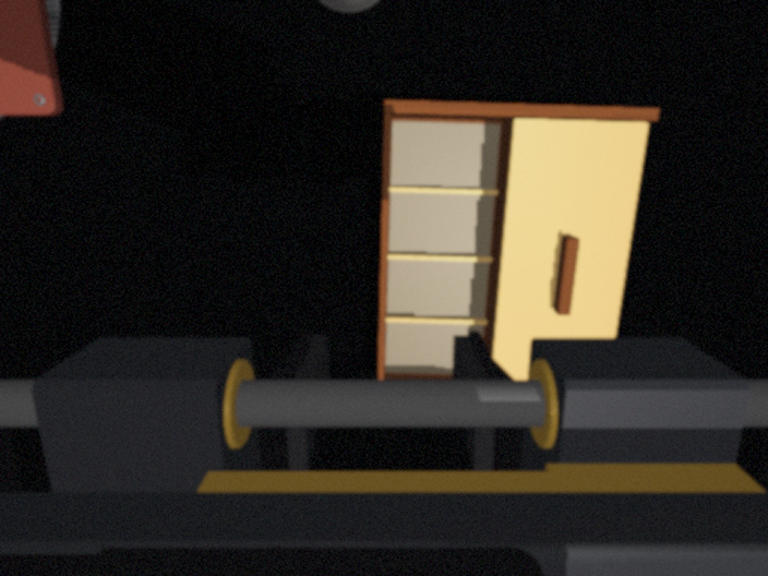

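The cover is open; the four compartments are visible at (445,150), (443,223), (440,290) and (435,350), and the bar is at (567,275). Now the square goes to the left compartment.

```bash
cat >> h.py <<'E'
def put(xy,yaw,yc,xc=-.006,zp=.045):
    movep([*xy,.14],q(yaw)); movel([*xy,zp],rate=.12)
    command_gripper(0,20); o=rep("grip"); w=o["gripper_width"]
    movel([*xy,.17],rate=.2); o=rep("lift")
    if o["grasp_force"]<5: raise SystemExit("lost")
    movep(case(xc,yc,.17),q(YC)); movel(case(xc,yc,.05),rate=.15); movel(case(xc,yc,.0285+zp-.045),rate=.05); rep("down")
    command_gripper(w+.10); rep("rel"); movel(case(xc,yc,.17),rate=.2); command_gripper(1.)
E
python3 - <<'E'
from h import *
r=wload("w3.png")
for t in [(443,190,.018),(440,257,.018),(437,321,.018)]: print(ray(r,t[0]/1.5,t[1]/1.5,t[2]).round(4))
for y in(.066,0,-.066): print(np.round(case(-.01,y,.018),4))
command_gripper(1.)
put([.4775,.1235],-.19,.099)
movep([.43,-.12,.33],q(0)); wshot("w4.png"); rep("end")
E
```

```text
[ 0.4797 -0.1855  0.018 ]
[ 0.4786 -0.251   0.018 ]
[ 0.4773 -0.318   0.018 ]
[ 0.4724 -0.1859  0.018 ]
[ 0.4705 -0.2519  0.018 ]
[ 0.4687 -0.3179  0.018 ]
grip t 14.9 [0.4776 0.1235 0.045 ] F [ 0.8 -0.4  0.2] w 38.4 g 19.8
lift t 15.7 [0.4768 0.1233 0.1688] F [-0.3 -0.7 -1.6] w 38.1 g 19.8
down t 18.3 [ 0.4771 -0.1531  0.0283] F [-0.3 -0.1 -1.6] w 37.9 g 19.8
rel t 18.8 [ 0.4774 -0.1531  0.0286] F [-0.8 -0.6 -0.1] w 46.8 g 0.0
end t 21.3 [ 0.4298 -0.12    0.3291] F [ 0.1  0.1 -0.6] w 87.0 g 0.0
```

View pics/w4.png

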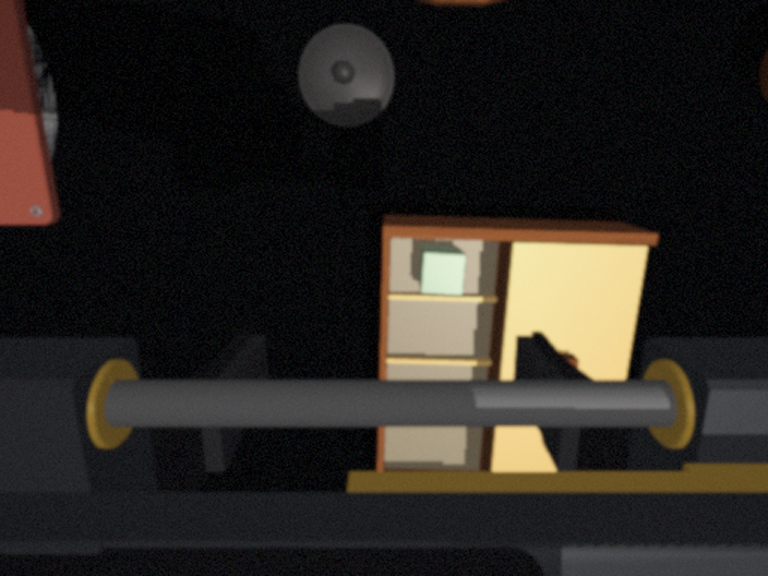

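The square stands in the left compartment at (443,272), and the divider measurements match the case model to 1 mm. Next come the gourd, persimmon and drum.

```bash
python3 - <<'E'
from h import *
put([.485,.197],-.12,.033)
put([.4958,.2675],-.12,-.033)
put([.504,.3395],-.12,-.099)
movep([.42,-.2,.33],q(0)); wshot("w5.png"); rep("end"); save(read_camera("scene"),"scene1.png")
E
```

```text
grip t 24.5 [0.4848 0.197  0.045 ] F [-1.8 -0.1  1. ] w 43.0 g 20.0
lift t 25.2 [0.4844 0.1967 0.1687] F [-0.4  0.1 -1.1] w 43.1 g 20.0
down t 28.3 [ 0.4753 -0.2191  0.0283] F [ 1.2 -0.5 -1.6] w 42.9 g 20.0
rel t 28.8 [ 0.4755 -0.2191  0.0286] F [ 0.6  0.2 -0.1] w 51.2 g 0.0
grip t 34.0 [0.4958 0.2675 0.045 ] F [-0.2 -0.3  1.2] w 43.4 g 20.0
lift t 34.8 [0.4952 0.2671 0.1688] F [ 0.4 -0.1 -1.5] w 43.5 g 20.0
down t 38.4 [ 0.4734 -0.285   0.0283] F [-1.1  0.6 -1. ] w 43.5 g 20.0
rel t 38.9 [ 0.4736 -0.285   0.0286] F [ 0.2 -0.4 -0.2] w 51.8 g 0.0
grip t 44.6 [0.504  0.3395 0.045 ] F [ 0.1 -0.5  0.1] w 37.5 g 20.0
lift t 45.4 [0.5034 0.339  0.1687] F [-0.1 -0.2 -0.9] w 37.7 g 20.0
down t 49.4 [ 0.4716 -0.3509  0.0283] F [ 0.5 -0.6 -2.1] w 37.3 g 20.0
rel t 49.9 [ 0.4718 -0.351   0.0286] F [ 0.6  0.1 -0.7] w 46.2 g 0.0
end t 52.6 [ 0.4198 -0.2008  0.3286] F [-0.2 -0.1  0.4] w 87.0 g 0.0
```

View pics/w5.png

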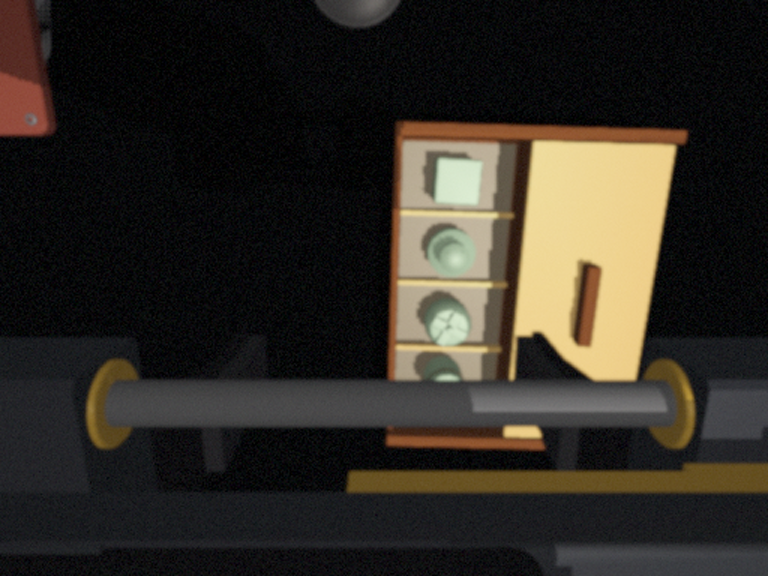

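View pics/scene1.png

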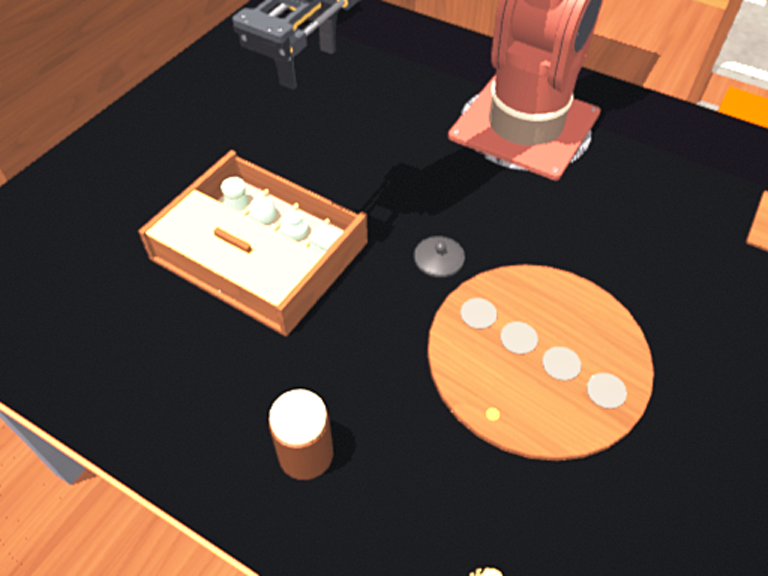

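From left to right the square (458,181), gourd (452,252), persimmon (449,322) and drum (445,378) all stand upright. Now I'll shut the cover.

```bash
python3 - <<'E'
from h import *
command_gripper(.5)
movep(case(.104,0,.16),q(YC)); movel(case(.104,0,.0885),rate=.1); command_gripper(0,25); rep("grip")
for d in (.006,.003,.001,-.001,-.003):
    movel(case(d-.002,0,.0885),rate=.08 if d==.006 else .03); o=rep(d)
    if np.linalg.norm(o["ft_force"][:2])>12: break
command_gripper(.5); rep("open"); movel(case(-.002,0,.17),rate=.2)
movep([.43,-.22,.36],q(0)); wshot("w6.png"); rep("end")
E
```

```text
grip t 56.2 [ 0.5839 -0.2551  0.0885] F [-4.3  1.3  4.3] w 11.7 g 25.0
0.006 t 57.6 [ 0.4845 -0.2522  0.0885] F [-2.3  1.2  3.2] w 12.0 g 25.0
0.003 t 57.8 [ 0.4816 -0.2521  0.0885] F [0.9 1.3 1.7] w 11.5 g 25.0
0.001 t 58.1 [ 0.4794 -0.2521  0.0885] F [0.8 2.  1.8] w 11.5 g 25.0
-0.001 t 58.3 [ 0.4773 -0.252   0.0885] F [-0.9  2.8  1.6] w 11.7 g 25.0
-0.003 t 58.6 [ 0.4759 -0.252   0.0885] F [ 4.4  1.9 -2.8] w 12.1 g 25.0
open t 59.4 [ 0.4755 -0.2521  0.0885] F [ 1.2 -0.7  0.2] w 43.2 g 0.0
end t 60.8 [ 0.4298 -0.2197  0.3577] F [ 0.5 -1.4  0.1] w 43.5 g 0.0
```

View pics/w6.png

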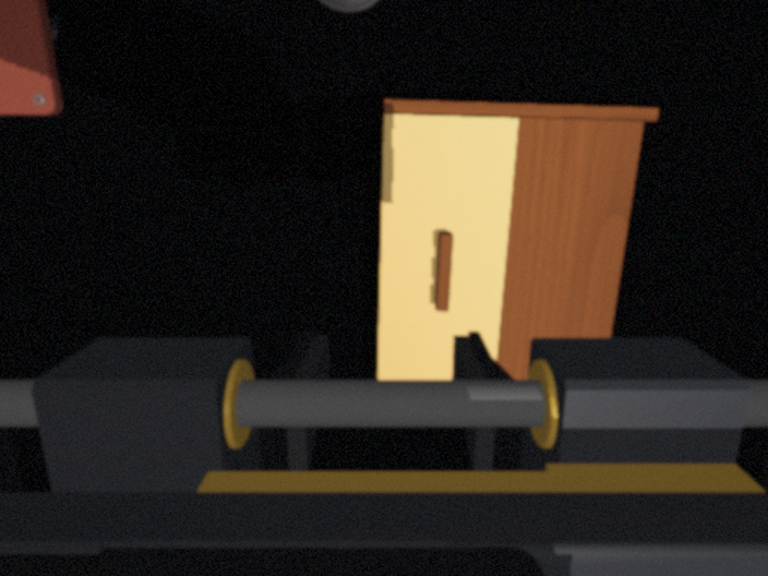

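The cover reaches the front edge (387,115) and hides the front wall. The bar travelled 108 mm back, which matches the joint's full stroke, so it's shut.

```bash
python3 -c "
from h import *
pause(.5); print(close_job())"
```

```text
the job is handed in; nothing more can be done
None
```

I handed the job in at about 61 s of the 144 s allowed: the four boxes stand upright in reverse order (square, gourd, persimmon, drum from left to right) and the cover is shut; the judge's result was not shown.

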